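# Load the mill rack from the setting stand

## Robot

A 6-joint arm with a two-finger parallel gripper is mounted at the origin on a cart in front of the work surface, level with it; the furniture and walls round the work are solid. World frame = base frame: x ahead of the robot, y to its left, z up, the work surface at z = 0. Lengths are in m, angles in rad, forces in N, time in s.
With the tool pointing down it reaches from about 0.375 to 0.9 m from the base axis. Payload 3.1 kg.
Tool frame: the origin (TCP) lies at the centre of the arm's flange, where the gripper is bolted on; the fingertips stand tip_reach ahead of it and the grasp point (between the pads) lies 164 mm ahead of it (tip_reach is the distance from the TCP to the fingertips, in m); z points along the fingers, y is the direction in which the jaws open and shut (so a half turn about z gives the same grasp; the last joint's range is limited). The gripper opens to 87 mm and grips with 3 to 60 N. Pads are 19 mm wide; open, the fingers measure 117 mm over their backs; the gripper's body (75 mm by 190 mm) begins 51 mm behind the grasp point.
Start: joints at [-0.178, 0.527, 1.433, -0, 1.181, -0.178], TCP at [0.625, 0, 0.405] pointing down, gripper open.
Joint ranges: [-3.08, 3.08], [-0.75, 2.2], [0.22, 2.44], [-1.43, 4.57], [0, 2.65], [-2.85, 2.85]. Speed limits (rad/s): [2.79, 2.79, 3.14, 3.14, 3.14, 3.14].

## Interface

Orientations are given as a unit quaternion [x, y, z, w].
In Python, from rig import get_obs, camera, hand_in, tip_reach gives the robot as it stands. The module is installed in compiled form; this text tells all that it offers.
- The arm moves only by the tool servo_tool, never from a script. Its argument "steps" is one flat list of numbers, 5 for each row, row after row: the finger opening in m, from 0 to 0.087, then the shift along the tool's x, y, z in m, then the turn about the tool's z in rad. A call has 1 to 12 rows; each row is the pose to reach, as a shift and turn from the pose commanded when the call began, along the tool's axes at that moment; what a row does not reach only later rows make up. A row lasts 1/8 s, in which the tool goes at most 62.5 mm and 10.7 degrees, less where a joint would pass 70% of its speed; a pose out of reach is approached as far as the arm can. A call with a gripper value outside its range is refused whole. The fingers move at their own pace and stop on an object; "force" is the grip in N (left out, the last holds). Time passes only in rows, so rows that repeat a pose let the fingers close. It gives the time, the measured TCP pose, the force and the opening at its end, in the units of the state.
- get_obs(): the state, without advancing time (a new reading comes with each control period).
- camera(name): name is "side" or "top" or "wrist"; returns a dict with "pixels" (400x640x3 uint8, blue, green, red), "vertical_fov" (degrees; the focal length in pixels is half the picture's height over the tangent of half this angle, whatever the lens; pixels are square), "cx", "cy" (the principal point, pixels), "D" ([k1, k2, p1, p2, k3] as OpenCV has them; the pictures are not rectified), "T" (4x4, takes a point from camera to world coordinates). Camera axes: x right, y up, looking along -z (the intrinsics and any distortion apply to the point x, -y, -z); pixel columns grow to the right and rows downward; lengths in m; the calibration is good to about 2 mm. A picture is of the moment at which its call begins. There is no depth.
- hand_in(): hands the job in, once; it reports no verdict.
The state is a dict: "time": time; "q": joint angles; "joint_velocities": joint speeds; "joint_torque": joint torques, N m; "position": TCP position; "tool_rot": TCP orientation; "ft_force": force on the tool from outside, world axes, zero at the start; "moment": the same for the moment, N m; "grip_width": finger opening in m.
Only numpy, scipy, OpenCV 4.12 (cv2) and the standard library are available. Lean on these libraries where they do the work, as an engineer would, in place of code of your own. Each camera call takes 0.05 s, during which the arm holds its last target.

## Task

The four milling tools on the grey setting stand are in the order in which the job will call them. Move them into the empty green mill rack in the same order, counted from the yellow end of each: the tool in the stand's first pocket at its yellow end goes into the rack's first pocket at its yellow end, and so on. Each must sit upright and fully home in its pocket, and none may fall off the racks.

Things in the scene. Friction and masses are not known exactly. Their poses are not given: they have to be found in the camera images.
- collet_chuck_grip (a point): Collet chuck: bright round collet nut with six dark slots, short steel end mill up from its middle. 0.45 kg. Point on its axis, mid-height of the round part to grip (40 mm across, any yaw); z up along the axis. Top 35 mm above it. 36 mm below it: underside of the flange (46 mm across, 12 thick), then a taper 56 mm long, 31 to 12 mm thick. Seated, the point is 118 mm above the bench.
- drill_chuck_grip (a point): Drill chuck: black, with a bright steel ring, narrowing to three jaws and a thin gold drill. 0.45 kg. Point on its axis, mid-height of the round part to grip (36 mm across, any yaw); z up along the axis. Top 37 mm above it. 36 mm below it: underside of the flange (46 mm across, 12 thick), then a taper 56 mm long, 31 to 12 mm thick. Seated, the point is 118 mm above the bench.
- face_mill_grip (a point): Face mill: thick grey round cutter head, flat on top, five gold inserts round its upper edge. 0.45 kg. Point on its axis, mid-height of the round part to grip (50 mm across, any yaw); z up along the axis. Top 21 mm above it. 36 mm below it: underside of the flange (46 mm across, 12 thick), then a taper 56 mm long, 31 to 12 mm thick. Seated, the point is 118 mm above the bench.
- boring_head_grip (a point): Boring head: dark round body, red slide block across its top, steel bar standing up 10 mm off centre. 0.45 kg. Point on its axis, mid-height of the round part to grip (44 mm across, any yaw); z up along the axis. Top 36 mm above it. 36 mm below it: underside of the flange (46 mm across, 12 thick), then a taper 56 mm long, 31 to 12 mm thick. Seated, the point is 118 mm above the bench.
- bush_collet_chuck: The pocket of the grey setting stand in which the collet chuck stands at the start (fixed): blue plastic bush, square rim 60 mm wide, hole 36 mm across and open below. Origin on the hole's axis, 4 mm below the rim's top, which is 82 mm above the bench. The four blue bushes form one straight row, 70 mm apart.
- bush_drill_chuck: The pocket of the grey setting stand in which the drill chuck stands at the start (fixed): blue plastic bush, square rim 60 mm wide, hole 36 mm across and open below. Origin on the hole's axis, 4 mm below the rim's top, which is 82 mm above the bench. The four blue bushes form one straight row, 70 mm apart.
- bush_face_mill: The pocket of the grey setting stand in which the face mill stands at the start (fixed): blue plastic bush, square rim 60 mm wide, hole 36 mm across and open below. Origin on the hole's axis, 4 mm below the rim's top, which is 82 mm above the bench. The four blue bushes form one straight row, 70 mm apart.
- bush_boring_head: The pocket of the grey setting stand in which the boring head stands at the start (fixed): blue plastic bush, square rim 60 mm wide, hole 36 mm across and open below. Origin on the hole's axis, 4 mm below the rim's top, which is 82 mm above the bench. The four blue bushes form one straight row, 70 mm apart.
- stand_yellow_end: Yellow end leg of the grey setting stand (fixed), a plate 80 mm wide, 83 mm high across the end of the row; it may be at either end, the other end leg is grey. Origin on the bench under its middle, in line with the row; the stand's first pocket is 40 mm from it, the next 110, 180 and 250 mm.
- mill_rack: Green mill rack (fixed), 298 x 80 mm, four empty black plastic pockets in a row, holes 36 mm across, rim tops 82 mm above the bench. Origin on the bench under the row's middle; y runs along the row toward the rack's yellow end leg (the other is green). From the yellow end the pocket centres are at y = +105, +35, -35, -105 mm, x = 0.
Things that resemble listed ones, but are neither listed nor needed, are in the scene too. What is shaped like the part that bears collet_chuck_grip but orange is not meant.

How it is judged:
At the end, for the whole second after the job is handed in: Each tool is in the green rack's pocket with the same number from the yellow end as its start pocket in the stand: within 10 mm of that pocket's centre along and across the row, grip point 112 to 123 mm above the bench, axis within 0.12 rad of vertical, and has not fallen off the racks (((horizontal distance between bush_collet_chuck and stand_yellow_end between 0.02 and 0.06 m and y of collet_chuck_grip in the frame of mill_rack between 0.095 and 0.115 m) or (horizontal distance between bush_collet_chuck and stand_yellow_end between 0.09 and 0.13 m and y of collet_chuck_grip in the frame of mill_rack between 0.025 and 0.045 m) or (horizontal distance between bush_collet_chuck and stand_yellow_end between 0.16 and 0.2 m and y of collet_chuck_grip in the frame of mill_rack between -0.045 and -0.025 m) or (horizontal distance between bush_collet_chuck and stand_yellow_end between 0.23 and 0.27 m and y of collet_chuck_grip in the frame of mill_rack between -0.115 and -0.095 m)) and x of collet_chuck_grip in the frame of mill_rack between -0.01 and 0.01 m and height (world z) of collet_chuck_grip between 0.112 and 0.123 m and angle between each of collet_chuck_grip, drill_chuck_grip, face_mill_grip, boring_head_grip's own z axis and vertical below 0.12 rad and ((horizontal distance between bush_drill_chuck and stand_yellow_end between 0.02 and 0.06 m and y of drill_chuck_grip in the frame of mill_rack between 0.095 and 0.115 m) or (horizontal distance between bush_drill_chuck and stand_yellow_end between 0.09 and 0.13 m and y of drill_chuck_grip in the frame of mill_rack between 0.025 and 0.045 m) or (horizontal distance between bush_drill_chuck and stand_yellow_end between 0.16 and 0.2 m and y of drill_chuck_grip in the frame of mill_rack between -0.045 and -0.025 m) or (horizontal distance between bush_drill_chuck and stand_yellow_end between 0.23 and 0.27 m and y of drill_chuck_grip in the frame of mill_rack between -0.115 and -0.095 m)) and x of drill_chuck_grip in the frame of mill_rack between -0.01 and 0.01 m and height (world z) of drill_chuck_grip between 0.112 and 0.123 m and ((horizontal distance between bush_face_mill and stand_yellow_end between 0.02 and 0.06 m and y of face_mill_grip in the frame of mill_rack between 0.095 and 0.115 m) or (horizontal distance between bush_face_mill and stand_yellow_end between 0.09 and 0.13 m and y of face_mill_grip in the frame of mill_rack between 0.025 and 0.045 m) or (horizontal distance between bush_face_mill and stand_yellow_end between 0.16 and 0.2 m and y of face_mill_grip in the frame of mill_rack between -0.045 and -0.025 m) or (horizontal distance between bush_face_mill and stand_yellow_end between 0.23 and 0.27 m and y of face_mill_grip in the frame of mill_rack between -0.115 and -0.095 m)) and x of face_mill_grip in the frame of mill_rack between -0.01 and 0.01 m and height (world z) of face_mill_grip between 0.112 and 0.123 m and ((horizontal distance between bush_boring_head and stand_yellow_end between 0.02 and 0.06 m and y of boring_head_grip in the frame of mill_rack between 0.095 and 0.115 m) or (horizontal distance between bush_boring_head and stand_yellow_end between 0.09 and 0.13 m and y of boring_head_grip in the frame of mill_rack between 0.025 and 0.045 m) or (horizontal distance between bush_boring_head and stand_yellow_end between 0.16 and 0.2 m and y of boring_head_grip in the frame of mill_rack between -0.045 and -0.025 m) or (horizontal distance between bush_boring_head and stand_yellow_end between 0.23 and 0.27 m and y of boring_head_grip in the frame of mill_rack between -0.115 and -0.095 m)) and x of boring_head_grip in the frame of mill_rack between -0.01 and 0.01 m and height (world z) of boring_head_grip between 0.112 and 0.123 m); the robot touches nothing.
It fails at once if the collet chuck falls off the racks (height (world z) of collet_chuck_grip below 0.09 m).
It fails at once if the drill chuck falls off the racks (height (world z) of drill_chuck_grip below 0.09 m).
It fails at once if the face mill falls off the racks (height (world z) of face_mill_grip below 0.09 m).
It fails at once if the boring head falls off the racks (height (world z) of boring_head_grip below 0.09 m).
It also fails if it takes over 93 s, if anything falls off the work surface, if the arm or the gripper's body presses on something with over 40 N, if the wrist force passes 120 N, or if a joint passes its speed limit or range.

## Working session

There is one attempt and no reset: what is moved stays moved. The work goes in short steps, Python scripts to look and compute and a tool call to move; the robot and the scene stay as the last step left them, time stands still between calls to the robot, and variables do not carry over. Pictures are saved under pics/ and viewed, and the job is handed in when it is done.

Besides the shell and the picture viewer there is one more tool, called after "Emit:" as name(argument=value, ...) on one line, values as JSON. servo_tool: Moves the arm, as the interface text tells. Its arguments: {"type":"object","properties":{"steps":{"type":"array"},"force":{"type":"number"}},"required":["steps"]}

```bash
mkdir -p pics; python3 - <<'E'
from rig import get_obs,camera,tip_reach
import cv2,numpy as np
print(tip_reach); o=get_obs(); print(o)
for n in ["side","top","wrist"]:
    c=camera(n); cv2.imwrite(f"pics/{n}0.png",c["pixels"]); print(n,c["vertical_fov"],c["cx"],c["cy"],c["D"],np.round(c["T"],4).tolist())
E
```

```text
0.1822
{'time': 0.0, 'q': array([-1.78503571e-01,  5.28436376e-01,  1.43388827e+00, -2.45149059e-05,
        1.18138256e+00, -1.78451324e-01]), 'joint_velocities': array([-8.95859686e-05,  2.37212493e-04, -5.02629321e-04,  9.60650871e-04,
       -1.63930955e-03, -8.55311069e-04]), 'joint_torque': array([-5.45745443e-04, -4.40045428e+01, -1.76593530e+01,  6.32597599e-02,
        5.83207863e-02, -1.53719384e-04]), 'position': array([6.24658238e-01, 8.60532032e-05, 4.03793986e-01]), 'tool_rot': array([ 7.07121559e-01,  7.07091213e-01, -6.12316186e-04, -8.61987529e-04]), 'ft_force': array([ 0.47870342, -0.24349889, -0.10088436]), 'moment': array([-0.01781282, -0.00892933,  0.00995617]), 'grip_width': 0.08704270571993708}
side 54.03822592631698 319.4391218637027 192.68976284614092 [0.01508143 0.         0.         0.         0.        ] [[0.9403, 0.1941, -0.2795, 0.2707], [-0.3403, 0.5426, -0.768, -0.6047], [0.0026, 0.8172, 0.5763, 0.6099], [0.0, 0.0, 0.0, 1.0]]
top 43.29289326841288 317.32159844815817 200.02926264853616 [-0.03962218  0.          0.          0.          0.        ] [[0.0251, 0.9926, -0.1186, 0.3652], [-0.9996, 0.0235, -0.0143, 0.0495], [-0.0114, 0.1189, 0.9928, 1.1739], [0.0, 0.0, 0.0, 1.0]]
wrist 60.15445933823485 323.68023131635726 197.3976643992509 [-0.01422694  0.          0.          0.          0.        ] [[1.0, -0.0013, 0.003, 0.6251], [0.0004, 0.9572, 0.2893, 0.0801], [-0.0032, -0.2893, 0.9572, 0.3838], [0.0, 0.0, 0.0, 1.0]]
```

View pics/side0.png

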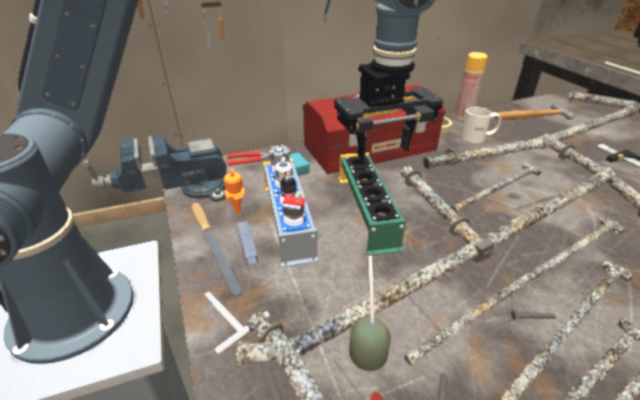

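View pics/top0.png

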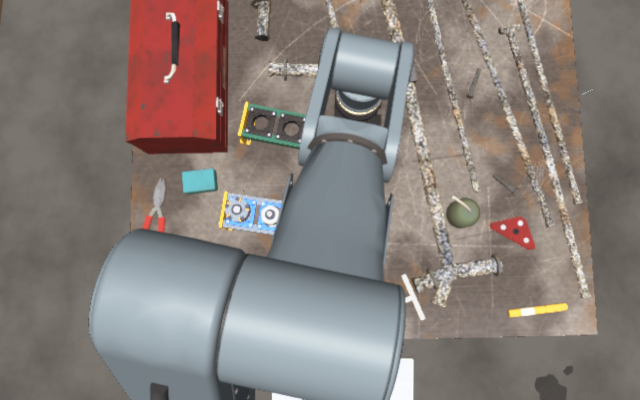

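View pics/wrist0.png

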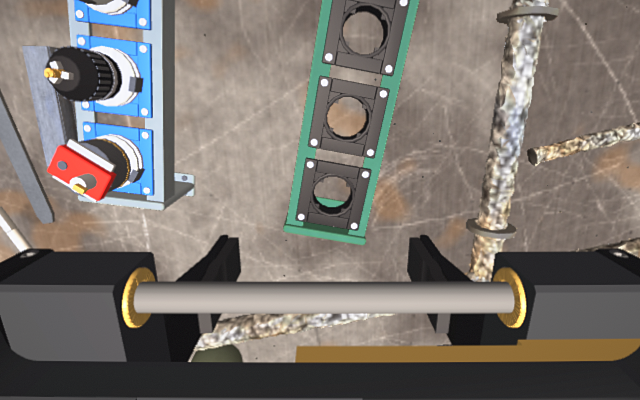

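Emit:
servo_tool(steps=[0.087, 0.05, -0.04, -0.05, 0, 0.087, 0.1, -0.08, -0.1, 0, 0.087, 0.12, -0.08, -0.1, 0, 0.087, 0.12, -0.08, -0.1, 0, 0.087, 0.12, -0.08, -0.1, 0])

```text
time: 0.78
position: [0.5449, 0.1199, 0.5043]
tool_rot: [0.707, 0.707, -0.0, 0.0]
ft_force: [-0.3, -0.5, -0.8]
grip_width: 0.0869
```

```bash
python3 - <<'E'
from rig import get_obs,camera
import cv2,numpy as np
o=get_obs(); print(o["time"],o["position"],o["tool_rot"])
for n in ["side","wrist"]:
    c=camera(n); cv2.imwrite(f"pics/{n}1.png",c["pixels"]); np.savez(f"{n}1.npz",**c); print(np.round(c["T"],4).tolist())
E
```

```text
0.775 [0.54491031 0.11990183 0.5042877 ] [ 7.06933901e-01  7.07279481e-01 -4.38097518e-04  6.13907244e-05]
[[0.9403, 0.1941, -0.2795, 0.2707], [-0.3403, 0.5426, -0.768, -0.6047], [0.0026, 0.8172, 0.5763, 0.6099], [0.0, 0.0, 0.0, 1.0]]
[[1.0, -0.0007, 0.0028, 0.5457], [-0.0001, 0.957, 0.2902, 0.1994], [-0.0029, -0.2902, 0.957, 0.4836], [0.0, 0.0, 0.0, 1.0]]
```

View pics/wrist1.png

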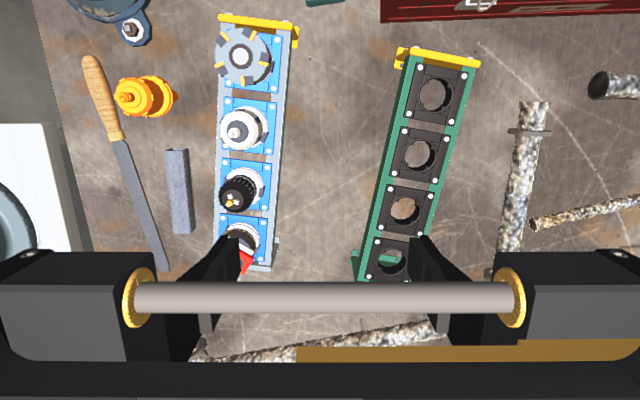

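View pics/side1.png

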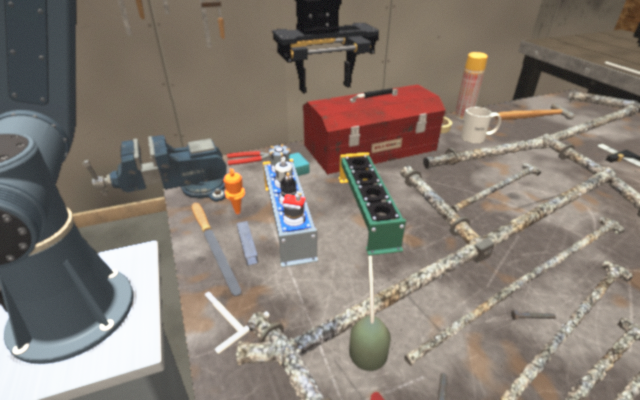

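```bash
cat > h.py <<'E'
import cv2,numpy as np
def K(c):
    h=c["pixels"].shape[0]; f=h/2/np.tan(np.radians(float(c["vertical_fov"]))/2)
    return np.array([[f,0,float(c["cx"])],[0,f,float(c["cy"])],[0,0,1.]])
def plane(c,uv,z):
    p=cv2.undistortPoints(np.float64(uv).reshape(-1,1,2),K(c),np.float64(c["D"])).reshape(-1,2)
    d=np.c_[p[:,0],-p[:,1],-np.ones(len(p))]@c["T"][:3,:3].T; o=c["T"][:3,3]
    return o+d*((z-o[2])/d[:,2])[:,None]
def proj(c,P):
    q=(np.float64(P).reshape(-1,3)-c["T"][:3,3])@c["T"][:3,:3]
    return cv2.projectPoints(q*[1,-1,-1],np.zeros(3),np.zeros(3),K(c),np.float64(c["D"]))[0].reshape(-1,2)
E
python3 - <<'E'
import numpy as np,cv2
from h import *
c=dict(np.load("wrist1.npz")); im=c["pixels"]
hsv=cv2.cvtColor(im,cv2.COLOR_BGR2HSV)
m=((hsv[...,1]<45)&(hsv[...,2]>185)).astype(np.uint8)
n,l,s,ce=cv2.connectedComponentsWithStats(m)
for i in range(1,n):
    if 4<=s[i,4]<=60 and ce[i][1]<290 and 200<ce[i][0]<480:
        print(np.round(ce[i],1),s[i,4],np.round(plane(c,ce[i],0.083)[0],4))
cv2.imwrite("pics/crop1.png",cv2.resize(im[0:290,200:490],None,fx=2.0,fy=2.0,interpolation=cv2.INTER_CUBIC))
E
```

```text
[469.5   2.7] 36 [0.6962 0.2897 0.083 ]
[343.3   5.1] 7 [0.5649 0.2871 0.083 ]
[210.5   4.5] 4 [0.4265 0.288  0.083 ]
[372.9   6.3] 11 [0.5958 0.286  0.083 ]
[265.    7.8] 12 [0.4833 0.2847 0.083 ]
[307.2   8.4] 5 [0.5273 0.284  0.083 ]
[222.3  10.6] 7 [0.4384 0.2822 0.083 ]
[277.3  11.5] 6 [0.496  0.2812 0.083 ]
[378.   11.5] 8 [0.6013 0.2811 0.083 ]
[229.   13.1] 14 [0.4452 0.2798 0.083 ]
[299.5  13.5] 4 [0.5192 0.2792 0.083 ]
[371.8  12.4] 5 [0.5949 0.2802 0.083 ]
[335.3  14.9] 7 [0.5567 0.2779 0.083 ]
[308.6  20.6] 18 [0.5287 0.2725 0.083 ]
[285.5  20.5] 12 [0.5043 0.2726 0.083 ]
[301.2  25.5] 10 [0.5208 0.2677 0.083 ]
[277.   39.4] 25 [0.4947 0.2542 0.083 ]
[315.2  38.8] 4 [0.5355 0.2548 0.083 ]
[416.2  46.4] 9 [0.6438 0.2473 0.083 ]
[305.6  53.8] 5 [0.525  0.2398 0.083 ]
[308.8  56.2] 4 [0.5284 0.2373 0.083 ]
[470.2  57.4] 9 [0.7032 0.2364 0.083 ]
[419.8  66.8] 27 [0.6493 0.2267 0.083 ]
[298.3  68.3] 7 [0.5168 0.2251 0.083 ]
[267.4  75.2] 8 [0.4827 0.2179 0.083 ]
[312.3  74.9] 18 [0.5321 0.2182 0.083 ]
[463.7  75.6] 29 [0.6983 0.2178 0.083 ]
[273.  88.] 21 [0.4883 0.2046 0.083 
[... 2150 characters left out ...]

[286. 245.] 7 [0.4968 0.0149 0.083 ]
[326.5 248.5] 4 [0.5481 0.0101 0.083 ]
[316.4 252.2] 5 [0.5352 0.0049 0.083 ]
[328.  252.5] 4 [0.55   0.0045 0.083 ]
[319.5 253.5] 4 [0.5392 0.0031 0.083 ]
[307.5 255. ] 4 [0.5238 0.001  0.083 ]
[260.  258.5] 16 [ 0.4628 -0.0041  0.083 ]
[327.3 259.9] 10 [ 0.5491 -0.0059  0.083 ]
[307.3 266.6] 52 [ 0.5234 -0.0156  0.083 ]
[317. 270.] 42 [ 0.5358 -0.0205  0.083 ]
[328.6 265.8] 5 [ 0.5508 -0.0143  0.083 ]
[289.9 274.2] 35 [ 0.5005 -0.0265  0.083 ]
[239.7 277.7] 19 [ 0.4347 -0.0319  0.083 ]
[368.5 276.3] 14 [ 0.6029 -0.0295  0.083 ]
[277.8 277.9] 21 [ 0.4845 -0.032   0.083 ]
[306.5 279.5] 8 [ 0.522  -0.0343  0.083 ]
[311.3 278.9] 7 [ 0.5283 -0.0333  0.083 ]
```

View pics/crop1.png

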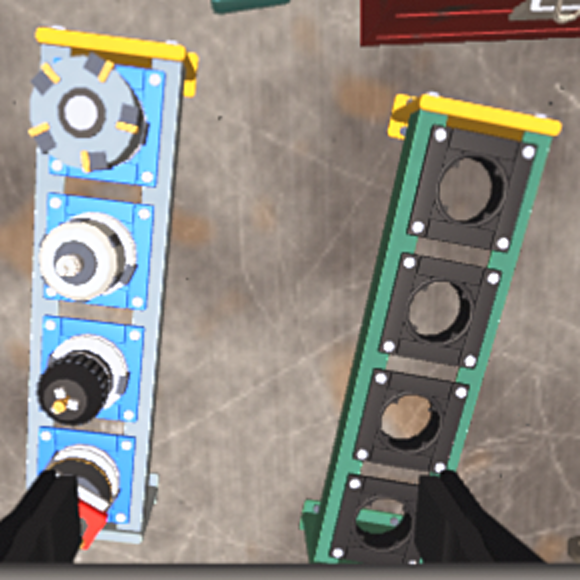

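```bash
python3 - <<'E'
import numpy as np,cv2
from h import *
from rig import camera
S=np.array([[.4667,.2324],[.4582,.1629],[.4495,.0933],[.4411,.0237]])
R=np.array([[.6693,.1977],[.6570,.1286],[.6444,.0599],[.6320,-.0088]])
c=dict(np.load("wrist1.npz")); print("wrist axis tops",proj(c,np.c_[S,[.139,.153,.155,.13]]).round(1).tolist())
def draw(n,c,box,f):
    im=c["pixels"].copy(); x0,y0,x1,y1=box
    im=cv2.resize(im[y0:y1,x0:x1],None,fx=f,fy=f,interpolation=cv2.INTER_CUBIC)
    for P in (np.c_[R,[.082]*4],np.c_[S,[.139,.153,.155,.13]]):
        for u,v in proj(c,P): cv2.drawMarker(im,(int((u-x0+.5)*f),int((v-y0+.5)*f)),(0,0,255),0,10,1)
    cv2.imwrite(n,im)
draw("pics/side2.png",dict(np.load("side1.npz")),(230,130,430,270),4)
c=camera("top"); draw("pics/top2.png",c,(200,80,400,240),3.7)
E
```

```text
wrist axis tops [[239.9, 56.0], [232.5, 133.0], [228.6, 203.5], [232.1, 255.3]]
```

View pics/side2.png

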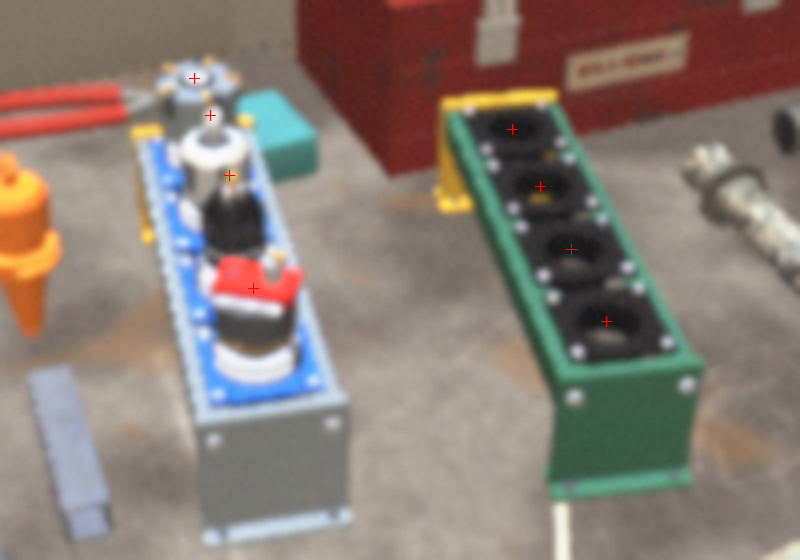

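View pics/top2.png

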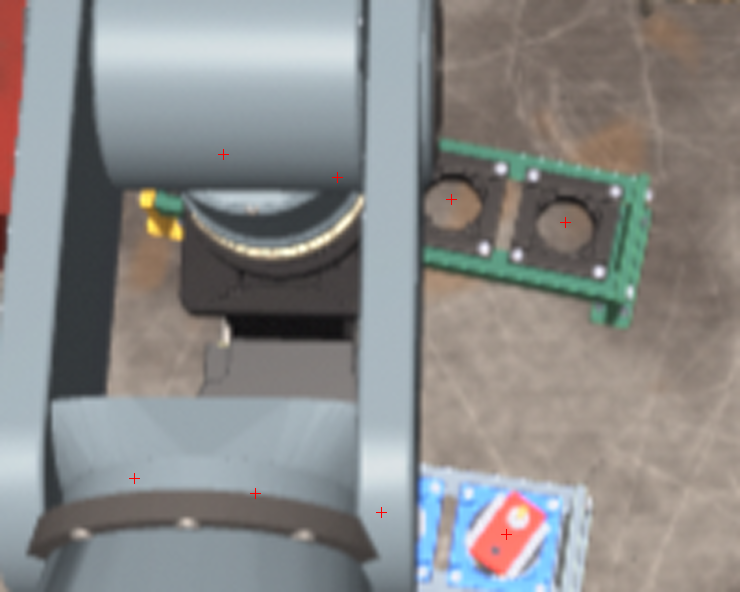

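```bash
python3 - <<'E'
import numpy as np
from h import *
from rig import camera
c=dict(np.load("side1.npz")); t=camera("top")
print(plane(c,[[327,174]],0),plane(c,[[304,143]],.0),plane(c,[[444,155]],0))
for z in (0,.1,.15,.2): print(z,plane(t,[[228,5],[228,152],[135,152]],z)[:,:2].round(3).tolist(), plane(c,[[306,103],[324,117],[442,96]],z)[:,:2].round(3).tolist())
E
```

```text
[[0.61908592 0.28902055 0.        ]] [[0.61521586 0.49179554 0.        ]] [[1.00237853 0.2691478  0.        ]]
0 [[0.988, 0.301], [0.616, 0.282], [0.611, 0.506]] [[0.727, 0.81], [0.748, 0.661], [1.281, 0.691]]
0.1 [[0.935, 0.279], [0.594, 0.262], [0.59, 0.467]] [[0.652, 0.578], [0.67, 0.453], [1.115, 0.478]]
0.15 [[0.908, 0.268], [0.584, 0.252], [0.58, 0.448]] [[0.615, 0.462], [0.631, 0.35], [1.033, 0.372]]
0.2 [[0.882, 0.258], [0.573, 0.242], [0.569, 0.428]] [[0.578, 0.346], [0.592, 0.246], [0.95, 0.266]]
```

Emit:
servo_tool(steps=[0.087, 0.04, -0.03, 0.03, 0, 0.087, 0.08, -0.055, 0.06, 0, 0.087, 0.112, -0.078, 0.08, 0, 0.087, 0.112, -0.078, 0.08, 0, 0.087, 0.112, -0.078, 0.11, 0, 0.087, 0.112, -0.078, 0.14, 0, 0.087, 0.112, -0.078, 0.17, 0, 0.087, 0.112, -0.078, 0.19, 0, 0.087, 0.112, -0.078, 0.21, 0, 0.087, 0.112, -0.078, 0.223, 0, 0.087, 0.112, -0.078, 0.223, 0, 0.087, 0.112, -0.078, 0.223, 0], force=30)

```text
time: 2.48
position: [0.4676, 0.2318, 0.2823]
tool_rot: [0.707, 0.707, 0.001, 0.0]
ft_force: [0.2, -0.3, -0.3]
grip_width: 0.0867
```

Emit:
servo_tool(steps=[0.04, 0, 0, 0, 0, 0.04, 0, 0, 0, 0, 0.04, 0, 0, 0, 0, 0.04, 0, 0, 0, 0, 0.04, 0, 0, 0, 0, 0.04, 0, 0, 0, 0, 0.04, 0, 0, 0, 0, 0.04, 0, 0, 0, 0], force=40)

```text
time: 3.48
position: [0.4669, 0.2321, 0.2818]
tool_rot: [0.707, 0.707, -0.0, -0.0]
ft_force: [0.1, -0.5, 1.8]
grip_width: 0.0482
```

Emit:
servo_tool(steps=[0.04, 0, 0, -0.02, 0, 0.04, 0, 0, -0.05, 0, 0.04, 0, 0, -0.09, 0, 0.04, 0, 0, -0.13, 0, 0.04, -0.008, 0.045, -0.13, 0, 0.04, -0.016, 0.09, -0.13, 0, 0.04, -0.024, 0.135, -0.13, 0, 0.04, -0.03, 0.18, -0.13, 0, 0.04, -0.035, 0.203, -0.13, 0, 0.04, -0.035, 0.203, -0.13, 0, 0.04, -0.035, 0.203, -0.13, 0])

```text
time: 4.85
position: [0.6689, 0.1971, 0.4096]
tool_rot: [0.707, 0.707, -0.002, -0.002]
ft_force: [-0.3, -0.5, -6.5]
grip_width: 0.0486
```

```bash
python3 - <<'E'
from rig import camera
import cv2,numpy as np
ims=[camera(n)["pixels"] for n in ("wrist","side")]
cv2.imwrite("pics/p3.png",cv2.resize(np.vstack(ims),(480,600)))
E
```

```text
(no output)
```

View pics/p3.png

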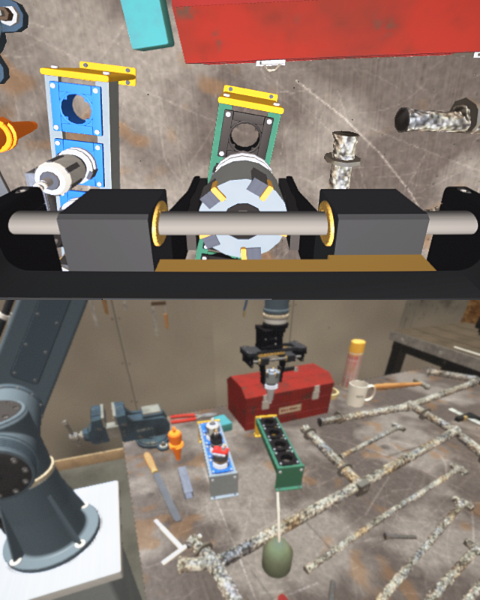

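Emit:
servo_tool(steps=[0.04, 0, 0, 0.03, 0, 0.04, 0, 0, 0.05, 0, 0.04, 0, 0, 0.07, 0, 0.04, 0, 0, 0.085, 0, 0.04, 0, 0, 0.1, 0, 0.04, 0, 0, 0.115, 0, 0.04, 0, 0, 0.125, 0, 0.04, 0, 0, 0.129, 0, 0.04, 0, 0, 0.129, 0])

```text
time: 6.08
position: [0.6702, 0.197, 0.2829]
tool_rot: [0.707, 0.707, 0.0, 0.0]
ft_force: [0.6, 0.9, -6.5]
grip_width: 0.0486
```

Emit:
servo_tool(steps=[0.087, 0, 0, 0, 0, 0.087, 0, 0, 0, 0, 0.087, 0, 0, 0, 0, 0.087, 0, 0, 0, 0, 0.087, 0, 0, -0.03, 0, 0.087, 0, 0, -0.07, 0, 0.087, 0, 0, -0.11, 0, 0.087, -0.008, -0.05, -0.11, 0, 0.087, -0.016, -0.1, -0.11, 0, 0.087, -0.024, -0.15, -0.11, 0, 0.087, -0.034, -0.2, -0.11, 0, 0.087, -0.034, -0.212, -0.11, 0])

```text
time: 7.58
position: [0.4546, 0.1627, 0.3928]
tool_rot: [0.707, 0.707, -0.001, -0.001]
ft_force: [0.6, 0.2, 0.6]
grip_width: 0.0871
```

```bash
python3 - <<'E'
from rig import camera
import cv2,numpy as np
ims=[camera("wrist")["pixels"],cv2.resize(camera("side")["pixels"][120:280,210:466],(640,400))]
cv2.imwrite("pics/p4.png",cv2.resize(np.vstack(ims),(480,600)))
E
```

```text
(no output)
```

View pics/p4.png

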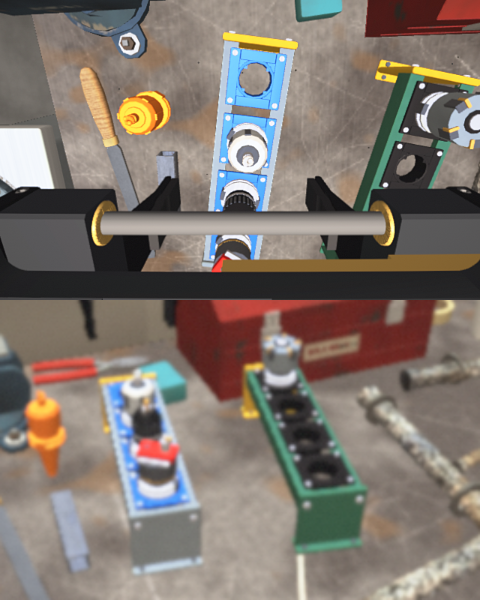

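Emit:
servo_tool(steps=[0.087, 0, 0, 0.03, 0, 0.087, 0, 0, 0.06, 0, 0.087, 0, 0, 0.085, 0, 0.087, 0, 0, 0.105, 0, 0.087, 0, 0, 0.111, 0, 0.087, 0, 0, 0.111, 0, 0.03, 0, 0, 0.111, 0, 0.03, 0, 0, 0.111, 0, 0.03, 0, 0, 0.111, 0, 0.03, 0, 0, 0.111, 0, 0.03, 0, 0, 0.111, 0, 0.03, 0, 0, 0.111, 0])

```text
time: 9.18
position: [0.4581, 0.1631, 0.2818]
tool_rot: [0.707, 0.707, 0.0, 0.0]
ft_force: [-0.4, -0.7, 0.2]
grip_width: 0.0388
```

Emit:
servo_tool(steps=[0.03, 0, 0, -0.02, 0, 0.03, 0, 0, -0.05, 0, 0.03, 0, 0, -0.09, 0, 0.03, 0, 0, -0.13, 0, 0.03, -0.008, 0.045, -0.13, 0, 0.03, -0.016, 0.09, -0.13, 0, 0.03, -0.024, 0.135, -0.13, 0, 0.03, -0.03, 0.18, -0.13, 0, 0.03, -0.034, 0.199, -0.13, 0, 0.03, -0.034, 0.199, -0.13, 0, 0.03, -0.034, 0.199, -0.13, 0])

```text
time: 10.55
position: [0.6556, 0.1292, 0.4101]
tool_rot: [0.707, 0.707, -0.002, -0.002]
ft_force: [-1.1, 0.1, -5.4]
grip_width: 0.039
```

Emit:
servo_tool(steps=[0.03, 0, 0, 0.03, 0, 0.03, 0, 0, 0.05, 0, 0.03, 0, 0, 0.07, 0, 0.03, 0, 0, 0.085, 0, 0.03, 0, 0, 0.1, 0, 0.03, 0, 0, 0.115, 0, 0.03, 0, 0, 0.125, 0, 0.03, 0, 0, 0.129, 0, 0.03, 0, 0, 0.129, 0])

```text
time: 11.68
position: [0.6572, 0.129, 0.2829]
tool_rot: [0.707, 0.707, 0.0, 0.0]
ft_force: [-0.5, -0.2, -4.9]
grip_width: 0.0386
```

Emit:
servo_tool(steps=[0.087, 0, 0, 0, 0, 0.087, 0, 0, 0, 0, 0.087, 0, 0, 0, 0, 0.087, 0, 0, 0, 0, 0.087, 0, 0, -0.03, 0, 0.087, 0, 0, -0.07, 0, 0.087, 0, 0, -0.11, 0, 0.087, -0.008, -0.05, -0.11, 0, 0.087, -0.016, -0.1, -0.11, 0, 0.087, -0.024, -0.15, -0.11, 0, 0.087, -0.036, -0.195, -0.11, 0, 0.087, -0.036, -0.2075, -0.11, 0])

```text
time: 13.18
position: [0.4466, 0.0929, 0.3929]
tool_rot: [0.707, 0.707, -0.001, -0.001]
ft_force: [-0.6, -0.8, -0.2]
grip_width: 0.0874
```

```bash
python3 - <<'E'
from rig import camera
import cv2,numpy as np
ims=[camera("wrist")["pixels"],cv2.resize(camera("side")["pixels"][120:280,210:466],(640,400))]
cv2.imwrite("pics/p5.png",cv2.resize(np.vstack(ims),(480,600)))
E
```

```text
(no output)
```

View pics/p5.png

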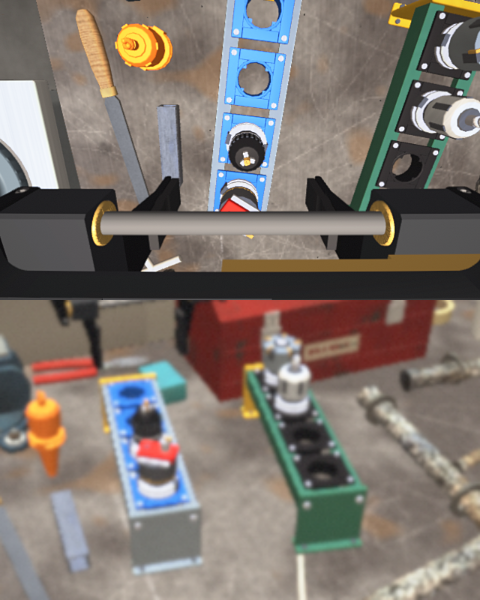

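Face mill and collet chuck are seated in rack pockets 1 and 2; the drill chuck is next.

Emit:
servo_tool(steps=[0.087, 0, 0, 0.03, 0, 0.087, 0, 0, 0.06, 0, 0.087, 0, 0, 0.085, 0, 0.087, 0, 0, 0.105, 0, 0.087, 0, 0, 0.111, 0, 0.087, 0, 0, 0.111, 0, 0.026, 0, 0, 0.111, 0, 0.026, 0, 0, 0.111, 0, 0.026, 0, 0, 0.111, 0, 0.026, 0, 0, 0.111, 0, 0.026, 0, 0, 0.111, 0, 0.026, 0, 0, 0.111, 0])

```text
time: 14.78
position: [0.4496, 0.093, 0.2818]
tool_rot: [0.707, 0.707, 0.0, 0.0]
ft_force: [0.1, 0.6, -1.1]
grip_width: 0.0351
```

Emit:
servo_tool(steps=[0.026, 0, 0, -0.02, 0, 0.026, 0, 0, -0.05, 0, 0.026, 0, 0, -0.09, 0, 0.026, 0, 0, -0.13, 0, 0.026, -0.008, 0.045, -0.13, 0, 0.026, -0.016, 0.09, -0.13, 0, 0.026, -0.024, 0.135, -0.13, 0, 0.026, -0.03, 0.18, -0.13, 0, 0.026, -0.033, 0.195, -0.13, 0, 0.026, -0.033, 0.195, -0.13, 0, 0.026, -0.033, 0.195, -0.13, 0])

```text
time: 16.15
position: [0.6431, 0.0603, 0.4102]
tool_rot: [0.707, 0.707, -0.002, -0.002]
ft_force: [-0.6, -0.6, -4.8]
grip_width: 0.0349
```

Emit:
servo_tool(steps=[0.026, 0, 0, 0.03, 0, 0.026, 0, 0, 0.05, 0, 0.026, 0, 0, 0.07, 0, 0.026, 0, 0, 0.085, 0, 0.026, 0, 0, 0.1, 0, 0.026, 0, 0, 0.115, 0, 0.026, 0, 0, 0.125, 0, 0.026, 0, 0, 0.129, 0, 0.026, 0, 0, 0.129, 0])

```text
time: 17.27
position: [0.6447, 0.06, 0.2828]
tool_rot: [0.707, 0.707, 0.0, 0.0]
ft_force: [-0.3, 0.0, -5.2]
grip_width: 0.0353
```

Emit:
servo_tool(steps=[0.087, 0, 0, 0, 0, 0.087, 0, 0, 0, 0, 0.087, 0, 0, 0, 0, 0.087, 0, 0, 0, 0, 0.087, 0, 0, -0.03, 0, 0.087, 0, 0, -0.07, 0, 0.087, 0, 0, -0.11, 0, 0.087, -0.008, -0.05, -0.11, 0, 0.087, -0.016, -0.1, -0.11, 0, 0.087, -0.024, -0.15, -0.11, 0, 0.087, -0.0365, -0.19, -0.11, 0, 0.087, -0.0365, -0.2035, -0.11, 0])

```text
time: 18.77
position: [0.4388, 0.0234, 0.393]
tool_rot: [0.708, 0.707, -0.0, -0.0]
ft_force: [0.6, 0.3, -0.4]
grip_width: 0.0868
```

```bash
python3 - <<'E'
from rig import camera
import cv2,numpy as np
ims=[camera("wrist")["pixels"],cv2.resize(camera("side")["pixels"][120:280,210:466],(640,400))]
cv2.imwrite("pics/p6.png",cv2.resize(np.vstack(ims),(480,600)))
E
```

```text
(no output)
```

View pics/p6.png

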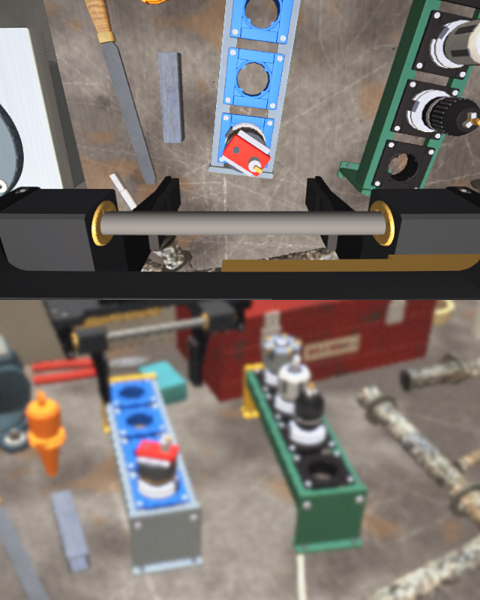

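Three tools stand in pockets 1–3. The boring head is the last one.

Emit:
servo_tool(steps=[0.087, 0, 0, 0.03, 0, 0.087, 0, 0, 0.06, 0, 0.087, 0, 0, 0.085, 0, 0.087, 0, 0, 0.105, 0, 0.087, 0, 0, 0.111, 0, 0.087, 0, 0, 0.111, 0, 0.034, 0, 0, 0.111, 0, 0.034, 0, 0, 0.111, 0, 0.034, 0, 0, 0.111, 0, 0.034, 0, 0, 0.111, 0, 0.034, 0, 0, 0.111, 0, 0.034, 0, 0, 0.111, 0])

```text
time: 20.38
position: [0.4411, 0.0235, 0.2819]
tool_rot: [0.707, 0.707, 0.0, 0.0]
ft_force: [0.5, 0.1, 1.5]
grip_width: 0.0439
```

Emit:
servo_tool(steps=[0.034, 0, 0, -0.02, 0, 0.034, 0, 0, -0.05, 0, 0.034, 0, 0, -0.09, 0, 0.034, 0, 0, -0.13, 0, 0.034, -0.008, 0.045, -0.13, 0, 0.034, -0.016, 0.09, -0.13, 0, 0.034, -0.024, 0.135, -0.13, 0, 0.034, -0.03, 0.175, -0.13, 0, 0.034, -0.0325, 0.191, -0.13, 0, 0.034, -0.0325, 0.191, -0.13, 0, 0.034, -0.0325, 0.191, -0.13, 0])

```text
time: 21.75
position: [0.6306, -0.0086, 0.4102]
tool_rot: [0.707, 0.707, -0.001, -0.002]
ft_force: [0.4, 0.1, -5.6]
grip_width: 0.0436
```

Emit:
servo_tool(steps=[0.034, 0, 0, 0.03, 0, 0.034, 0, 0, 0.05, 0, 0.034, 0, 0, 0.07, 0, 0.034, 0, 0, 0.085, 0, 0.034, 0, 0, 0.1, 0, 0.034, 0, 0, 0.115, 0, 0.034, 0, 0, 0.125, 0, 0.034, 0, 0, 0.129, 0, 0.034, 0, 0, 0.129, 0])

```text
time: 22.88
position: [0.6322, -0.009, 0.2829]
tool_rot: [0.707, 0.707, 0.0, 0.0]
ft_force: [1.3, 0.5, -5.7]
grip_width: 0.0435
```

Open, rise, then step back toward the stand and up to look at everything.

Emit:
servo_tool(steps=[0.087, 0, 0, 0, 0, 0.087, 0, 0, 0, 0, 0.087, 0, 0, 0, 0, 0.087, 0, 0, 0, 0, 0.087, 0, 0, -0.03, 0, 0.087, 0, 0, -0.07, 0, 0.087, 0, 0, -0.12, 0, 0.087, 0.03, -0.03, -0.16, 0, 0.087, 0.08, -0.06, -0.2, 0, 0.087, 0.12, -0.08, -0.22, 0, 0.087, 0.13, -0.085, -0.22, 0, 0.087, 0.13, -0.085, -0.22, 0])

```text
time: 24.38
position: [0.5466, 0.1214, 0.5025]
tool_rot: [0.707, 0.708, -0.0, 0.0]
ft_force: [0.5, 0.1, -0.6]
grip_width: 0.0871
```

```bash
python3 - <<'E'
from rig import camera,get_obs
from h import *
print(get_obs()["position"],get_obs()["grip_width"])
R=np.array([[.6693,.1977],[.6570,.1286],[.6444,.0599],[.6320,-.0088]])
w=camera("wrist"); s=camera("side"); out=[]
for c,(x0,y0,x1,y1) in ((w,(330,20,550,300)),(s,(310,130,430,270))):
    f=560/(y1-y0); im=cv2.resize(c["pixels"][y0:y1,x0:x1],None,fx=f,fy=f,interpolation=cv2.INTER_CUBIC)
    for P in (np.c_[R,[.139,.153,.155,.137]],np.c_[R,[.094]*4]):
        for u,v in proj(c,P): cv2.drawMarker(im,(int((u-x0+.5)*f),int((v-y0+.5)*f)),(0,0,255),0,10,1)
    out.append(im[:560,:390])
cv2.imwrite("pics/p7.png",np.hstack(out)); print(out[0].shape)
E
```

```text
[0.54658088 0.12142163 0.50254292] 0.08705656256929106
(560, 390, 3)
```

View pics/p7.png

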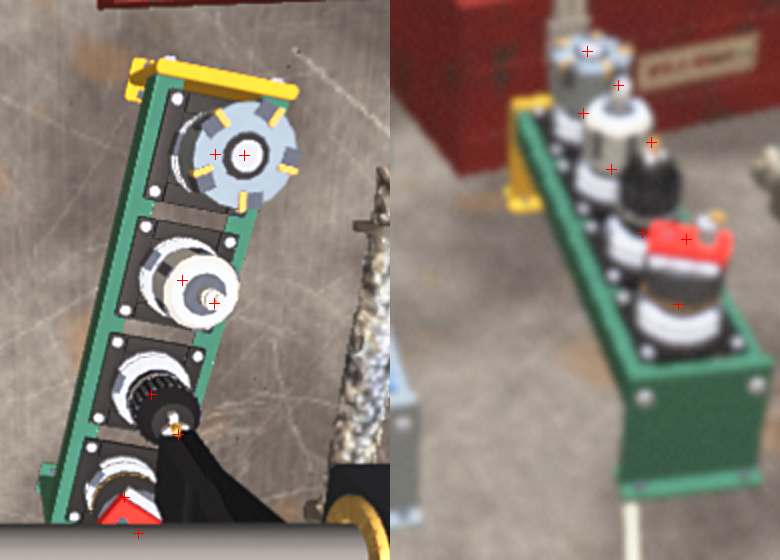

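```bash
python3 -c "
from rig import hand_in; print(hand_in())"
```

```text
the job is handed in; nothing more can be done
None
```

I moved all four tools from the grey stand into the green rack in the same order, counted from the yellow end: face mill, collet chuck, drill chuck, boring head. I handed the job in with the robot clock at about 24.5 s, well under the 93 s limit.

- **Position and seating:** In the last wrist and side pictures, the visible tool tops fall on the points computed for seated, upright tools in pockets 1–4, and the flanges sit on the rims. The top of the boring head was hidden by the gripper in the wrist view, so I checked it only in the side view.
- **Forces and clearance:** The force readings after each move were at most about 6.5 N, mostly the carried tool's weight. At the end the gripper was open and clear of everything.
- **Failed checks:** None failed or disagreed. `hand_in()` gives no verdict, so the result itself is unconfirmed.

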